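# Find the bento box that still holds the pickling weight and push it into the bay

### The job

One of the three identical closed bento boxes still has the stone pickling weight inside. Lift the left, then the middle, then the right box (left and right as the robot sees them) clear of the counter by a few centimetres to feel which is the heavy one, and put the light ones back where they stood. Then push the heavy box lengthwise along the counter into the steel bay, under its bars, until it is fully home against the back, without disturbing any of the other kitchen things.

Things in the scene. Friction and masses are not known exactly. Their poses are not given: they have to be found in the camera images.
- box_left: the left of three identical closed boxes, red, black fixed lid: 100 (own x) x 80 mm, lid top at 58 mm (lid rim 104 x 84 mm). On the lid's middle a solid wooden grip bar 44 (own x) x 16 mm, from 58 to 86 mm high. Origin: centre of the underside. Light ones weigh 0.16 to 0.22 kg, the heavy one 0.40 to 0.56 kg; contents can shift a little.
- box_middle: the middle of three identical closed boxes, red, black fixed lid: 100 (own x) x 80 mm, lid top at 58 mm (lid rim 104 x 84 mm). On the lid's middle a solid wooden grip bar 44 (own x) x 16 mm, from 58 to 86 mm high. Origin: centre of the underside. Light ones weigh 0.16 to 0.22 kg, the heavy one 0.40 to 0.56 kg; contents can shift a little.
- box_right: the right of three identical closed boxes, red, black fixed lid: 100 (own x) x 80 mm, lid top at 58 mm (lid rim 104 x 84 mm). On the lid's middle a solid wooden grip bar 44 (own x) x 16 mm, from 58 to 86 mm high. Origin: centre of the underside. Light ones weigh 0.16 to 0.22 kg, the heavy one 0.40 to 0.56 kg; contents can shift a little.
- bay: fixed steel bay on the counter, no floor: side walls 102 mm high, 120 mm apart inside; back plate 60 mm high. Own x points level into it, from open front to back. Origin: on the counter where the centre of a box fully home comes to be; back plate's inner face at x = +50 mm, walls and roof start at x = -20 mm. A box at home sticks 30 mm out of the front.
- bay_mouth (a point): middle of the bay's front edge under the roof, 96 mm above the counter, at bay own x = -20 mm. The roof is four thin bars, underside 96 mm, top 102 mm high; the grip bar of a box at home is under it, so there is no way in from above. The lane before the mouth is free over own y = +-50 mm, back to bay own x = -200 mm.
- counter: the cream resin counter top, its surface at height 0
- pan: bystander: aluminium omelette pan, 150 x 130 x 32 mm, origin at the centre of its underside, handle 130 mm long towards own +x, up to 55 mm high
- mould: bystander: green plastic rice mould, 100 (own x) x 70 x 49 mm high, origin at the centre of its underside; beside the bay's lane, on its right
- cups: bystander: stack of three silicone cups, 78 mm across, 56 mm high, origin at the centre of the underside; beside the bay's lane, on its left
- ladle: bystander: steel ladle lying down, bowl 82 mm across and 32 mm high, origin under the bowl's centre, handle towards own +x to 240 mm
- tea_tin: bystander: green tea tin 60 mm across, 90 mm high, between the left and the right box, origin at the centre of its underside
- soy: bystander: amber sauce bottle 50 mm across, 150 mm high, origin at the centre of its underside

How it is judged (in metres and radians):
On the way, in this order (a step that is already met when the one before it is completed fails the run):
1. the left box is lifted clear of the counter (15 mm or more) (height (world z) of box_left above 0.015 m and contact force between box_left and counter below 0.05 N and angle between box_left's own z axis and vertical below 0.5 rad), for 0.2 s.
2. the middle box is lifted clear of the counter (15 mm or more) (height (world z) of box_middle above 0.015 m and contact force between box_middle and counter below 0.05 N and angle between box_middle's own z axis and vertical below 0.5 rad), for 0.2 s.
3. the right box is lifted clear of the counter (15 mm or more) (height (world z) of box_right above 0.015 m and contact force between box_right and counter below 0.05 N and angle between box_right's own z axis and vertical below 0.5 rad), for 0.2 s.
At the end, for the whole second after the job is handed in: Heavy box (presses over 3 N on the counter) upright in the bay, far end within 15 mm of the back plate, lengthwise within 0.3 rad; the two light boxes upright on the counter within 40 mm of their starts; all at rest (((x of box_left in the frame of bay between -0.015 and 0.01 m and y of box_left in the frame of bay between -0.03 and 0.03 m and angle between the x axis of box_left and the x axis of bay, either way round below 0.3 rad and contact force between box_left and counter above 3 N and height (world z) of each of box_left, box_middle, box_right below 0.012 m and angle between each of box_left, box_middle, box_right's own z axis and vertical below 0.1 rad and linear speed of each of box_left, box_middle, box_right below 0.02 m/s and distance of each of box_middle, box_right from where it was at the start of the episode below 0.04 m and contact force between each of box_middle, box_right and counter below 3 N) or (x of box_middle in the frame of bay between -0.015 and 0.01 m and y of box_middle in the frame of bay between -0.03 and 0.03 m and angle between the x axis of box_middle and the x axis of bay, either way round below 0.3 rad and contact force between box_middle and counter above 3 N and height (world z) of each of box_middle, box_left, box_right below 0.012 m and angle between each of box_middle, box_left, box_right's own z axis and vertical below 0.1 rad and linear speed of each of box_middle, box_left, box_right below 0.02 m/s and distance of each of box_left, box_right from where it was at the start of the episode below 0.04 m and contact force between each of box_left, box_right and counter below 3 N) or (x of box_right in the frame of bay between -0.015 and 0.01 m and y of box_right in the frame of bay between -0.03 and 0.03 m and angle between the x axis of box_right and the x axis of bay, either way round below 0.3 rad and contact force between box_right and counter above 3 N and height (world z) of each of box_right, box_left, box_middle below 0.012 m and angle between each of box_right, box_left, box_middle's own z axis and vertical below 0.1 rad and linear speed of each of box_right, box_left, box_middle below 0.02 m/s and distance of each of box_left, box_middle from where it was at the start of the episode below 0.04 m and contact force between each of box_left, box_middle and counter below 3 N))); the robot touches nothing.
It fails at once if one of the other kitchen things (pan, ladle, soy) is shoved more than 25 mm or tipped (distance of any of pan, ladle, soy from where it was at the start of the episode above 0.025 m or angle between any of pan, ladle, soy's own z axis and vertical above 0.4 rad).
It fails at once if one of the other kitchen things (mould, cups, tea_tin) is shoved more than 25 mm or tipped (distance of any of mould, cups, tea_tin from where it was at the start of the episode above 0.025 m or angle between any of mould, cups, tea_tin's own z axis and vertical above 0.4 rad).
It fails at once if a box is tipped over (angle between any of box_left, box_middle, box_right's own z axis and vertical above 0.8 rad).
It also fails if it takes over 72 s, if anything falls off the work surface, if the arm or the gripper's body presses on something with over 40 N, if the wrist force passes 120 N, or if a joint passes its speed limit or range.

### The arm

A 6-joint arm with a two-finger parallel gripper is mounted at the origin on the work surface. World frame = base frame: x ahead of the robot, y to its left, z up, the work surface at z = 0. Lengths are in mm, angles in degrees, forces in N, time in s.
With the tool pointing down it reaches from about 325 to 850 mm from the base axis. Payload 15.5 kg.
Tool frame: the origin (TCP) lies at the very end of the fingers, on their centre line; the grasp point (between the pads) lies 19 mm behind it; z points along the fingers, x is the direction in which the jaws open and shut, and the axes are right-handed (so a half turn about z gives the same grasp; the last joint's range is limited). The gripper opens to 91 mm and grips with 3 to 60 N. Pads are 32 mm wide; open, the fingers measure 118 mm over their backs; the gripper's body (76 mm by 178 mm) begins 60 mm behind the grasp point.
Start: joints at [-81.904, 28.281, 77.091, -0, 74.628, -5.472], TCP at [146.622, -607.559, 213.915] pointing down, gripper open.
Joint ranges: [-166.48, 166.48], [-47.26, 123.95], [12.59, 153.08], [-70.14, 250.14], [6.76, 159.57], [-176.63, 176.63]. Speed limits (degrees/s): [108.29, 108.29, 147.25, 172.46, 172.46, 172.46].

### API

Orientations are given as [roll, pitch, yaw] about the fixed x, y, z axes, in that order (R = Rz(yaw) Ry(pitch) Rx(roll)).
In Python, from cell import sensors, vision, env gives the robot as it stands.
- The arm moves only by the tool apply_moves, never from a script. Its argument "plan" is a list of rows, each an object with "delta_pos": the shift along the tool's x, y, z in mm, a list of three; "twist": the turn about the tool's z in rad; "jaw": the finger opening in mm, from 0 to 91.2. A call has 1 to 20 rows; each row is the pose to reach, as a shift and turn from the pose commanded when the call began, along the tool's axes at that moment; what a row does not reach only later rows make up. A row lasts 1/12 s, in which the tool goes at most 41.7 mm and 7.16 degrees, less where a joint would pass 70% of its speed; a pose out of reach is approached as far as the arm can. A call with a gripper value outside its range is refused whole. The fingers move at their own pace and stop on an object; "squeeze" is the grip in N (left out, the last holds). Time passes only in rows, so rows that repeat a pose let the fingers close. It gives the time, the measured TCP pose, the force and the opening at its end, in the units of the state.
- sensors.read_state(): the state, without advancing time (a new reading comes with each control period).
- vision.capture(name): name is "scene" or "top" or "wrist"; returns (picture, depth): 384x512x3 uint8, red, green, blue; 384x512 float32, mm along the optical axis (not along the pixel's ray), 0 where there is no reading.
- vision.camera_params(name): a dict with "mtx" (3x3 intrinsics, pixels), "pose" (4x4, takes a point from camera to world coordinates). Camera axes: x right, y down, z forward; pixel columns grow to the right and rows downward; lengths in mm; the calibration is good to about 2 mm. The wrist camera is an equidistant fisheye: a pixel r from the principal point sees the ray r / f radians off the axis. A picture is of the moment at which its call begins: read the wrist's pose just before it. camera_params takes no time and is no camera call; for the wrist camera it gives the pose at the moment of the call.
- env.finish_job(): hands the job in, once; it reports no verdict.
The state is a dict: "time_s": time; "q": joint angles; "joint_velocities": joint speeds; "joint_efforts": joint torques, N m; "tcp_pos": TCP position; "orientation": TCP orientation; "force": force on the tool from outside, world axes, zero at the start; "torque": the same for the moment, N m; "finger_gap": opening from 0.0 (shut) to 1.0 (fully open).
Only numpy, scipy, OpenCV 4.12 (cv2) and the standard library are available. Lean on these libraries where they do the work, as an engineer would, in place of code of your own. Each camera call takes 0.05 s, during which the arm holds its last target.

## Working session

There is one attempt and no reset: what is moved stays moved. The work goes in short steps, Python scripts to look and compute and a tool call to move; the robot and the scene stay as the last step left them, time stands still between calls to the robot, and variables do not carry over. Pictures are saved under pics/ and viewed, and the job is handed in when it is done.

Besides the shell and the picture viewer there is one more tool, called after ">>>" as a command line: name --argument value ..., lists and objects as JSON in quotes. apply_moves: Moves the arm, as the interface text tells. Its arguments: {"type":"object","properties":{"plan":{"type":"array"},"squeeze":{"type":"number"}},"required":["plan"]}

```bash
ls; mkdir -p pics
python3 - <<'E'
from cell import sensors, vision, env
import cv2, numpy as np
s=sensors.read_state();print(s)
for n in ['scene','top']:
    im,d=vision.capture(n);cv2.imwrite(f'pics/{n}0.png',im[:,:,::-1]);np.savez(f'{n}0.npz',im=im,d=d,**vision.camera_params(n))
    p=vision.camera_params(n);print(n,np.round(p['mtx'],1).tolist(),np.round(p['pose'],3).tolist())
E
```

```text
pics
{'time_s': 0.0, 'q': array([-8.19053965e+01,  2.83162786e+01,  7.71285754e+01, -5.76447671e-04,
        7.46262912e+01, -5.47073614e+00]), 'joint_velocities': array([-0.0216561 , -0.08247435, -0.02753086, -0.09251595, -0.00262934,
       -0.03382921]), 'joint_efforts': array([-2.20873926e-04, -8.78811336e+01, -3.81856978e+01,  7.07545085e-02,
        5.33746916e-02, -4.74025785e-05]), 'tcp_pos': array([ 146.55263103, -607.18103464,  213.31458303]), 'orientation': array([-1.79993770e+02,  7.08741053e-02, -7.64345034e+01]), 'force': array([ 0.28259837,  1.09624046, -0.13328994]), 'torque': array([-0.00371932,  0.04478637,  0.00567819]), 'finger_gap': 1.0017641675076583}
scene [[483.8, 0.0, 250.0], [0.0, 483.8, 188.2], [0.0, 0.0, 1.0]] [[-0.862, 0.265, -0.433, 1200.437], [0.507, 0.488, -0.711, 997.84], [0.023, -0.832, -0.554, 918.48], [0.0, 0.0, 0.0, 1.0]]
top [[376.0, 0.0, 252.4], [0.0, 376.0, 189.2], [0.0, 0.0, 1.0]] [[-0.018, -0.989, 0.145, 438.116], [-1.0, 0.016, -0.011, -23.459], [0.009, -0.146, -0.989, 1139.581], [0.0, 0.0, 0.0, 1.0]]
```

View pics/scene0.png

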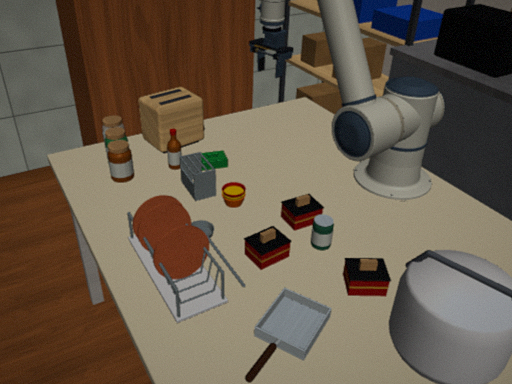

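View pics/top0.png

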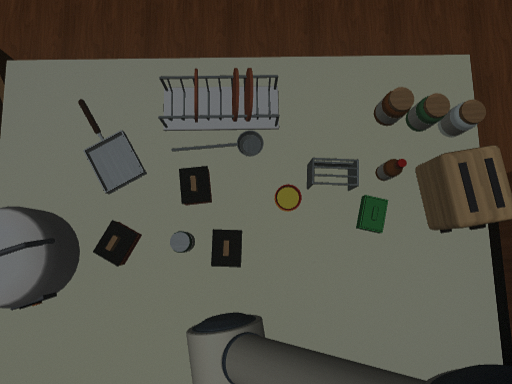

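```bash
cat > h.py <<'E'
import numpy as np, cv2
def load(n):
    z=np.load(n);return z['im'],z['d'],z['mtx'],z['pose']
def pts(d,K,P):
    v,u=np.mgrid[:d.shape[0],:d.shape[1]]
    c=np.stack([(u-K[0,2])/K[0,0]*d,(v-K[1,2])/K[1,1]*d,d],-1)
    w=c@P[:3,:3].T+P[:3,3]; w[d==0]=np.nan; return w
E
python3 - <<'E'
from h import *
im,d,K,P=load('top0.npz'); w=pts(d,K,P)
a=im[140:275,85:255];b=im[140:250,260:410]
cv2.imwrite('pics/a.png',cv2.resize(a,None,fx=4.5,fy=4.4,interpolation=2)[:,:,::-1]);cv2.imwrite('pics/b.png',cv2.resize(b,None,fx=5,fy=5,interpolation=2)[:,:,::-1])
print('counter z',np.nanmedian(w[280:300,100:160,2]))
for n,(u,v) in dict(L=(118,242),M=(195,185),R=(227,248)).items():
    s=w[v-32:v+32,u-32:u+32].reshape(-1,3)
    z=s[:,2]
    lid=s[(z>50)&(z<66)];bar=s[(z>78)&(z<92)]
    lid=lid[:,:2].astype(np.float32)
    print(n,len(lid),len(bar),'lid',cv2.minAreaRect(lid),'bar',bar.mean(0),cv2.minAreaRect(bar[:,:2].astype(np.float32)))
s=w[150:195,300:365].reshape(-1,3);t=s[(s[:,2]>92)&(s[:,2]<112)]
print('bay',cv2.minAreaRect(t[:,:2].astype(np.float32)),t.min(0),t.max(0))
E
```

```text
counter z -0.3466122985473703
L 963 103 lid ((449.8355407714844, 358.2808532714844), (85.12000274658203, 104.38260650634766), 59.08209991455078) bar [449.60299486 357.22117631  84.93507454] ((449.8168029785156, 357.6952819824219), (16.869876861572266, 42.964515686035156), 59.95519256591797)
M 913 90 lid ((613.6365966796875, 133.44735717773438), (103.93142700195312, 84.27815246582031), 5.443702220916748) bar [613.27403998 132.76611166  85.10343652] ((613.1885986328125, 132.759521484375), (43.101741790771484, 15.832953453063965), 6.424910545349121)
R 989 92 lid ((429.9169616699219, 42.143043518066406), (84.93696594238281, 101.3849868774414), 88.91766357421875) bar [429.41739063  41.66956286  85.50907231] ((429.8009033203125, 41.67890167236328), (15.724217414855957, 43.953826904296875), 85.74076080322266)
bay ((637.9342041015625, -268.6036682128906), (131.30316162109375, 76.38822174072266), 86.65435791015625) [ 596.22293143 -335.98770548   93.81106103] [ 677.8420205  -202.18899063  107.74914583]
```

Run:
```python
from h import *
im,d,K,P=load('scene0.npz')
cv2.imwrite('pics/c.png',cv2.resize(im[130:300,160:400],None,fx=3.3,fy=3.3,interpolation=2)[:,:,::-1])
```

```text
(no output)
```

View pics/a.png

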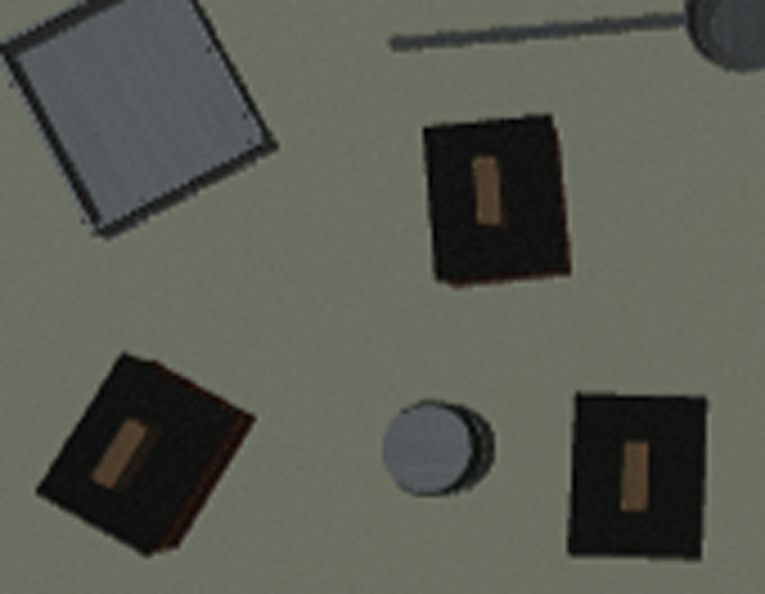

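View pics/b.png

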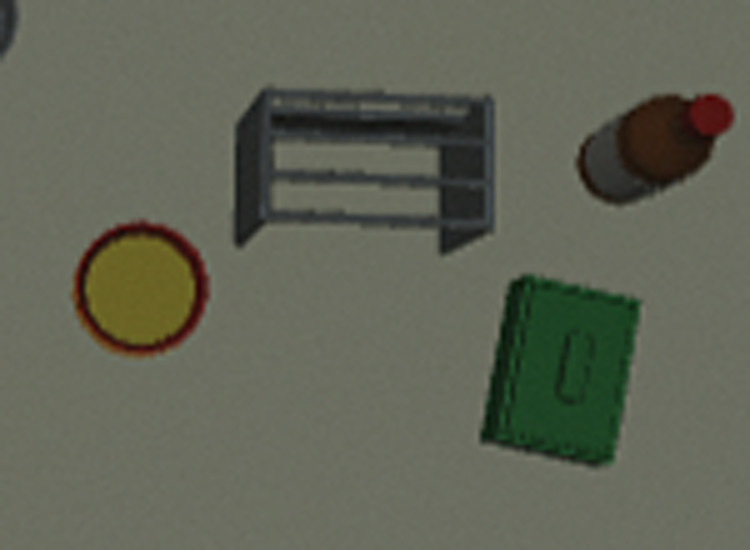

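View pics/c.png

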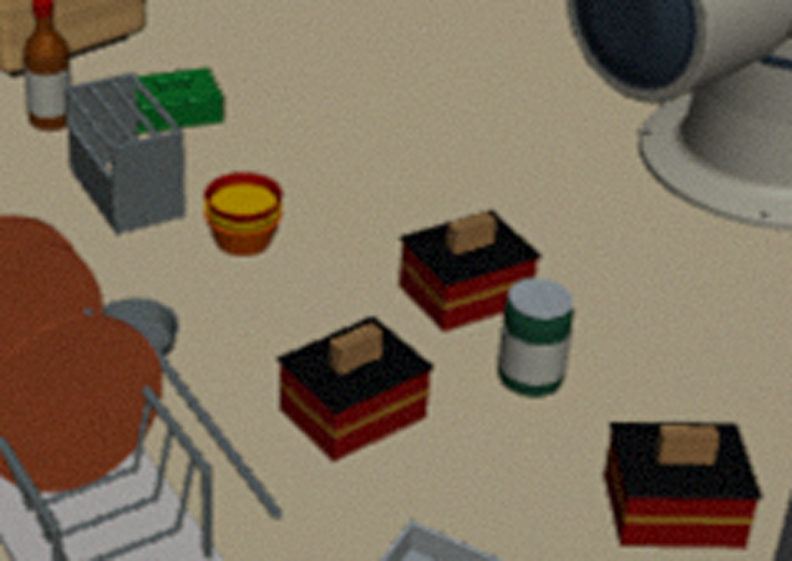

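```bash
cat >> h.py <<'E'
def delta(cx,cy,cz,cyaw,tx,ty,tz,tyaw):
    a=np.radians(cyaw);d=np.array([tx-cx,ty-cy])
    return [round(float(d@[np.cos(a),np.sin(a)]),1),round(float(d@[np.sin(a),-np.cos(a)]),1),round(cz-tz,1)],round(float(-np.radians(tyaw-cyaw)),4)
E
python3 - <<'E'
from h import *
im,d,K,P=load('top0.npz'); w=pts(d,K,P)
# pot: everything high near left
m=(w[...,2]>120)&(w[...,1]>300)
print('pot',np.nanmin(w[m],0),np.nanmax(w[m],0))
R=np.array([449.7,357.7]);a=np.radians(59)
rel=w[...,:2]-R; u=rel@[np.cos(a),np.sin(a)];v=rel@[-np.sin(a),np.cos(a)]
m=(abs(u)<120)&(abs(v)<60);print('max z under gripper L',np.nanmax(w[...,2][m]))
# bay
a=np.radians(-3.5);ex=np.array([np.cos(a),np.sin(a)]);ey=np.array([-ex[1],ex[0]])
s=w[145:200,295:370].reshape(-1,3);t=s[(s[:,2]>94)&(s[:,2]<108)];q=t[:,:2]-[638,-268.6]
x=q@ex;y=q@ey
print('y ext',np.percentile(y,[0,2,98,100]));print(np.histogram(x,bins=np.arange(-45,46,3)))
b=s[(s[:,2]>50)&(s[:,2]<65)]
for yaw in (-2.5,-3.5,-4.5):
    a=np.radians(yaw);print(yaw,np.std((t[:,:2]@[np.cos(a),np.sin(a)])[x< -30]),np.std((t[:,:2]@[np.cos(a),np.sin(a)])[x>30]))
for n,(u0,v0) in dict(cups=(288,197),mould=(373,213),tin=(181,242)).items():
    s=w[v0-25:v0+25,u0-25:u0+25].reshape(-1,3);k=s[(s[:,2]>40)];k=k[abs(k[:,2]-np.nanmedian(k[:,2]))<8]
    q=k[:,:2]-[621,-267.6];print(n,k.mean(0),'bay x',(q@ex).min(),(q@ex).max(),'y',(q@ey).min(),(q@ey).max())
E
python3 -c "
from h import *
C=(146.6,-607.6,213.9,-76.43)
print(delta(*C,480,-250,260,-9),delta(*C,449.7,357.7,260,59))"
```

```text
pot [283.09112213 466.92198087 120.00696118] [547.88174535 612.66972845 238.7503805 ]
max z under gripper L 192.07403783991833
y ext [-65.74811665 -64.98476067  64.8056799   65.69881419]
(array([ 0,  0, 46, 48, 11,  6,  5,  5,  4,  6, 52, 45,  6,  5,  5,  5,  6,
       18, 53, 34,  8,  6,  7,  7,  6, 34, 48, 20,  0,  0]), array([-45, -42, -39, -36, -33, -30, -27, -24, -21, -18, -15, -12,  -9,
        -6,  -3,   0,   3,   6,   9,  12,  15,  18,  21,  24,  27,  30,
        33,  36,  39,  42,  45]))
-2.5 2.014825175497609 1.9774981701673875
-3.5 1.9029237855917598 1.8521153456452275
-4.5 2.0319035723993775 1.9666336893766905
cups [ 574.03336605 -140.60981243   45.90358384] bay x -93.37341817265406 21.783321482280968 y 60.051469284443684 163.4345640487809
mould [ 521.87985813 -388.3197815    47.4698837 ] bay x -142.35432229954066 -19.60205479640361 y -153.22980928341747 -60.20578741064492
tin [449.3214028  168.24321153  89.16095296] bay x -226.27198157911235 -171.03396557089746 y 397.81850551549013 451.60406364068126
([-269.4, -408.0, -46.1], -1.1769) ([-867.2, -521.1, -46.1], -2.3637)
```

Run:
```python
from h import *
im,d,K,P=load('top0.npz'); w=pts(d,K,P)
W=w[(w[...,2]>110)&(w[...,1]>300)]
for off in (0,8):
  R=np.array([449.7,357.7])+off*np.array([.857,-.515]);a=np.radians(59)
  rel=W[:,:2]-R;u=abs(rel@[np.cos(a),np.sin(a)])-89;v=abs(rel@[-np.sin(a),np.cos(a)])-38
  g=np.hypot(np.clip(u,0,9e9),np.clip(v,0,9e9));i=g.argmin();print(off,g.min(),W[i],u[i],v[i])
h=W[:,1]<490;print(W[h][W[h][:,1].argsort()][:8])
```

```text
0 18.26271258508125 [458.17651302 471.18282055 177.64689166] 12.639489914229245 13.182183645867717
8 24.66570875652957 [458.17651302 471.18282055 177.64689166] 12.639918151538623 21.180879528110815
[[424.48065128 466.92198087 120.14724763]
 [430.27370304 467.44420625 151.69597307]
 [411.48250449 467.5501285  122.8415913 ]
 [420.05586282 467.7176429  149.97751275]
 [419.62630145 467.76706089 134.09245038]
 [429.63488578 467.98221491 112.99150553]
 [411.82755533 468.13941325 132.44394716]
 [414.07242253 468.15064206 121.89574695]]
```

```bash
python3 -c "
from h import *
C=(146.6,-607.6,213.9,-76.43)
print(delta(*C,480,-250,260,-9),delta(*C,455,354.5,240,59))"
```

```text
([-269.4, -408.0, -46.1], -1.1769) ([-862.9, -525.5, -26.1], -2.3637)
```

>>> apply_moves --plan '[{"delta_pos": [-269.4, -408, -46.1], "twist": -1.177, "jaw": 60}, {"delta_pos": [-269.4, -408, -46.1], "twist": -1.177, "jaw": 60}, {"delta_pos": [-269.4, -408, -46.1], "twist": -1.177, "jaw": 60}, {"delta_pos": [-269.4, -408, -46.1], "twist": -1.177, "jaw": 60}, {"delta_pos": [-269.4, -408, -46.1], "twist": -1.177, "jaw": 60}, {"delta_pos": [-269.4, -408, -46.1], "twist": -1.177, "jaw": 60}, {"delta_pos": [-269.4, -408, -46.1], "twist": -1.177, "jaw": 60}, {"delta_pos": [-269.4, -408, -46.1], "twist": -1.177, "jaw": 60}, {"delta_pos": [-269.4, -408, -46.1], "twist": -1.177, "jaw": 60}, {"delta_pos": [-269.4, -408, -46.1], "twist": -1.177, "jaw": 60}, {"delta_pos": [-269.4, -408, -46.1], "twist": -1.177, "jaw": 60}, {"delta_pos": [-269.4, -408, -46.1], "twist": -1.177, "jaw": 60}]' --squeeze 30

```text
time_s: 1.1
tcp_pos: [481.5, -247.4, 260.2]
orientation: [-180.0, -0.0, -8.9]
force: [0.4, -0.4, -0.2]
finger_gap: 0.66
```

```bash
python3 -c "
from h import *
print(delta(480,-250,260,-9,455,354.5,240,59))"
```

```text
([-119.3, -593.1, 20], -1.1868)
```

>>> apply_moves --plan '[{"delta_pos": [-119.3, -593.1, 20], "twist": -1.187, "jaw": 60}, {"delta_pos": [-119.3, -593.1, 20], "twist": -1.187, "jaw": 60}, {"delta_pos": [-119.3, -593.1, 20], "twist": -1.187, "jaw": 60}, {"delta_pos": [-119.3, -593.1, 20], "twist": -1.187, "jaw": 60}, {"delta_pos": [-119.3, -593.1, 20], "twist": -1.187, "jaw": 60}, {"delta_pos": [-119.3, -593.1, 20], "twist": -1.187, "jaw": 60}, {"delta_pos": [-119.3, -593.1, 20], "twist": -1.187, "jaw": 60}, {"delta_pos": [-119.3, -593.1, 20], "twist": -1.187, "jaw": 60}, {"delta_pos": [-119.3, -593.1, 20], "twist": -1.187, "jaw": 60}, {"delta_pos": [-119.3, -593.1, 20], "twist": -1.187, "jaw": 60}, {"delta_pos": [-119.3, -593.1, 20], "twist": -1.187, "jaw": 60}, {"delta_pos": [-119.3, -593.1, 20], "twist": -1.187, "jaw": 60}, {"delta_pos": [-119.3, -593.1, 20], "twist": -1.187, "jaw": 60}, {"delta_pos": [-119.3, -593.1, 20], "twist": -1.187, "jaw": 60}, {"delta_pos": [-119.3, -593.1, 20], "twist": -1.187, "jaw": 60}, {"delta_pos": [-119.3, -593.1, 20], "twist": -1.187, "jaw": 60}, {"delta_pos": [-119.3, -593.1, 20], "twist": -1.187, "jaw": 60}, {"delta_pos": [-119.3, -593.1, 20], "twist": -1.187, "jaw": 60}]'

```text
time_s: 2.6
tcp_pos: [454.7, 354.0, 239.7]
orientation: [-180.0, 0.1, 59.0]
force: [0.1, -0.3, -0.5]
finger_gap: 0.658
```

Run:
```python
from cell import vision,sensors
import cv2
s=sensors.read_state();print(s['tcp_pos'],s['orientation'],s['force'])
im,d=vision.capture('wrist');cv2.imwrite('pics/w1.png',im[:,:,::-1])
```

```text
[454.71310503 353.97484672 239.70626495] [-1.79989413e+02  5.11722790e-02  5.90286568e+01] [ 0.10854871 -0.32999828 -0.54819609]
```

View pics/w1.png

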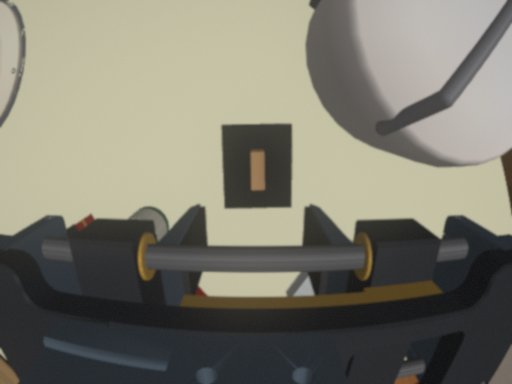

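>>> apply_moves --plan '[{"delta_pos": [0, 0, 40], "twist": 0, "jaw": 50}, {"delta_pos": [0, 0, 80], "twist": 0, "jaw": 50}, {"delta_pos": [0, 0, 115], "twist": 0, "jaw": 50}, {"delta_pos": [0, 0, 140], "twist": 0, "jaw": 50}, {"delta_pos": [0, 0, 155], "twist": 0, "jaw": 50}, {"delta_pos": [0, 0, 165], "twist": 0, "jaw": 50}, {"delta_pos": [0, 0, 172], "twist": 0, "jaw": 50}, {"delta_pos": [0, 0, 177], "twist": 0, "jaw": 50}, {"delta_pos": [0, 0, 177], "twist": 0, "jaw": 50}, {"delta_pos": [0, 0, 177], "twist": 0, "jaw": 50}]'

```text
time_s: 3.48
tcp_pos: [455.4, 354.6, 63.7]
orientation: [180.0, -0.1, 59.0]
force: [0.7, -0.1, 1.1]
finger_gap: 0.549
```

>>> apply_moves --plan '[{"delta_pos": [0, 0, 0], "twist": 0, "jaw": 5}, {"delta_pos": [0, 0, 0], "twist": 0, "jaw": 5}, {"delta_pos": [0, 0, 0], "twist": 0, "jaw": 5}, {"delta_pos": [0, 0, 0], "twist": 0, "jaw": 5}, {"delta_pos": [0, 0, 0], "twist": 0, "jaw": 5}, {"delta_pos": [0, 0, 0], "twist": 0, "jaw": 5}, {"delta_pos": [0, 0, 0], "twist": 0, "jaw": 5}, {"delta_pos": [0, 0, 0], "twist": 0, "jaw": 5}]' --squeeze 30

```text
time_s: 4.15
tcp_pos: [455.1, 354.7, 63.2]
orientation: [180.0, -0.0, 59.0]
force: [1.0, 1.0, 2.5]
finger_gap: 0.17
```

>>> apply_moves --plan '[{"delta_pos": [0, 0, -5], "twist": 0, "jaw": 5}, {"delta_pos": [0, 0, -12], "twist": 0, "jaw": 5}, {"delta_pos": [0, 0, -20], "twist": 0, "jaw": 5}, {"delta_pos": [0, 0, -28], "twist": 0, "jaw": 5}, {"delta_pos": [0, 0, -35], "twist": 0, "jaw": 5}, {"delta_pos": [0, 0, -40], "twist": 0, "jaw": 5}, {"delta_pos": [0, 0, -40], "twist": 0, "jaw": 5}, {"delta_pos": [0, 0, -40], "twist": 0, "jaw": 5}, {"delta_pos": [0, 0, -40], "twist": 0, "jaw": 5}, {"delta_pos": [0, 0, -40], "twist": 0, "jaw": 5}, {"delta_pos": [0, 0, -40], "twist": 0, "jaw": 5}, {"delta_pos": [0, 0, -40], "twist": 0, "jaw": 5}]'

```text
time_s: 5.15
tcp_pos: [454.8, 354.4, 102.7]
orientation: [-180.0, 0.0, 59.0]
force: [0.6, 0.1, -1.5]
finger_gap: 0.176
```

```bash
cat > look.py <<'E'
import sys
from cell import vision,sensors
import cv2,numpy as np
n=sys.argv[1];cam=sys.argv[2] if len(sys.argv)>2 else 'scene'
f=[]
im,d=vision.capture(cam);f.append(sensors.read_state()['force'])
cv2.imwrite(f'pics/{n}.png',im[:,:,::-1]);np.savez(f'{n}.npz',im=im,d=d,**vision.camera_params(cam))
for i in range(3):
    vision.capture('wrist');f.append(sensors.read_state()['force'])
s=sensors.read_state();print(s['time_s'],s['tcp_pos'].round(1),s['finger_gap']);print(np.round(f,2))
print('mean',np.mean(f,0).round(2))
E
python3 look.py s_l
```

```text
5.35 [454.9 354.5 102.9] 0.17464715378707857
[[ 0.82  0.17 -1.71]
 [-0.06  0.63 -1.33]
 [ 0.1  -0.26 -1.73]
 [-0.05 -0.2  -1.23]]
mean [ 0.21  0.09 -1.5 ]
```

View pics/s_l.png

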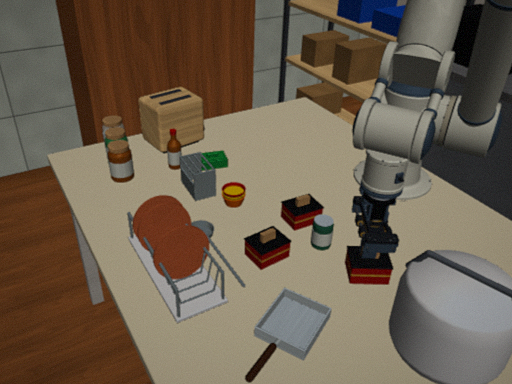

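>>> apply_moves --plan '[{"delta_pos": [0, 0, 10], "twist": 0, "jaw": 5}, {"delta_pos": [0, 0, 20], "twist": 0, "jaw": 5}, {"delta_pos": [0, 0, 28], "twist": 0, "jaw": 5}, {"delta_pos": [0, 0, 34], "twist": 0, "jaw": 5}, {"delta_pos": [0, 0, 38], "twist": 0, "jaw": 5}, {"delta_pos": [0, 0, 40], "twist": 0, "jaw": 5}, {"delta_pos": [0, 0, 40], "twist": 0, "jaw": 5}, {"delta_pos": [0, 0, 40], "twist": 0, "jaw": 5}, {"delta_pos": [0, 0, 40], "twist": 0, "jaw": 50}, {"delta_pos": [0, 0, 40], "twist": 0, "jaw": 50}, {"delta_pos": [0, 0, 40], "twist": 0, "jaw": 50}, {"delta_pos": [0, 0, 40], "twist": 0, "jaw": 50}, {"delta_pos": [0, 0, 40], "twist": 0, "jaw": 50}, {"delta_pos": [0, 0, 40], "twist": 0, "jaw": 50}, {"delta_pos": [0, 0, 10], "twist": 0, "jaw": 50}, {"delta_pos": [0, 0, -30], "twist": 0, "jaw": 50}, {"delta_pos": [0, 0, -70], "twist": 0, "jaw": 50}, {"delta_pos": [0, 0, -110], "twist": 0, "jaw": 50}, {"delta_pos": [0, 0, -130], "twist": 0, "jaw": 50}]'

```text
time_s: 6.93
tcp_pos: [456.0, 355.2, 237.9]
orientation: [179.9, -0.3, 59.0]
force: [1.0, 0.5, 0.1]
finger_gap: 0.548
```

```bash
python3 -c "
from h import *
print(delta(455,354.5,233,59,613.4,132.8,200,95.7))"
```

```text
([-108.5, 250.0, 33], -0.6405)
```

>>> apply_moves --plan '[{"delta_pos": [-108.5, 250, 33], "twist": -0.64, "jaw": 50}, {"delta_pos": [-108.5, 250, 33], "twist": -0.64, "jaw": 50}, {"delta_pos": [-108.5, 250, 33], "twist": -0.64, "jaw": 50}, {"delta_pos": [-108.5, 250, 33], "twist": -0.64, "jaw": 50}, {"delta_pos": [-108.5, 250, 33], "twist": -0.64, "jaw": 50}, {"delta_pos": [-108.5, 250, 33], "twist": -0.64, "jaw": 50}, {"delta_pos": [-108.5, 250, 33], "twist": -0.64, "jaw": 50}, {"delta_pos": [-108.5, 250, 33], "twist": -0.64, "jaw": 50}, {"delta_pos": [-108.5, 250, 33], "twist": -0.64, "jaw": 50}, {"delta_pos": [-108.5, 250, 33], "twist": -0.64, "jaw": 50}, {"delta_pos": [-108.5, 250, 33], "twist": -0.64, "jaw": 50}]'

```text
time_s: 7.85
tcp_pos: [612.7, 133.8, 200.2]
orientation: [-180.0, -0.0, 95.7]
force: [0.6, 0.1, 0.5]
finger_gap: 0.548
```

```bash
python3 look.py w2 wrist
```

```text
8.05 [613.  133.8 200.3] 0.5503873378536142
[[-0.33  0.35 -0.47]
 [-0.47 -0.53  0.37]
 [-0.35  0.09 -0.04]
 [ 0.57  0.46  0.3 ]]
mean [-0.15  0.09  0.04]
```

View pics/w2.png

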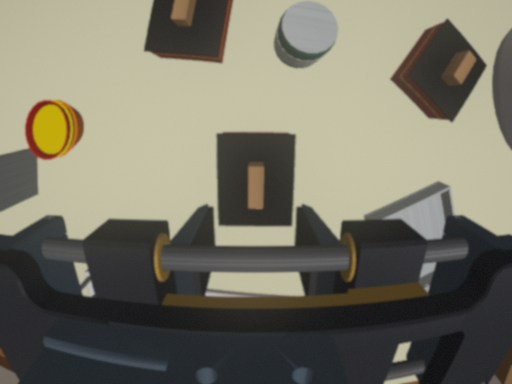

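>>> apply_moves --plan '[{"delta_pos": [0, 0, 40], "twist": 0, "jaw": 50}, {"delta_pos": [0, 0, 80], "twist": 0, "jaw": 50}, {"delta_pos": [0, 0, 105], "twist": 0, "jaw": 50}, {"delta_pos": [0, 0, 120], "twist": 0, "jaw": 50}, {"delta_pos": [0, 0, 130], "twist": 0, "jaw": 50}, {"delta_pos": [0, 0, 137], "twist": 0, "jaw": 50}, {"delta_pos": [0, 0, 137], "twist": 0, "jaw": 50}, {"delta_pos": [0, 0, 137], "twist": 0, "jaw": 50}, {"delta_pos": [0, 0, 137], "twist": 0, "jaw": 5}, {"delta_pos": [0, 0, 137], "twist": 0, "jaw": 5}, {"delta_pos": [0, 0, 137], "twist": 0, "jaw": 5}, {"delta_pos": [0, 0, 137], "twist": 0, "jaw": 5}, {"delta_pos": [0, 0, 137], "twist": 0, "jaw": 5}, {"delta_pos": [0, 0, 137], "twist": 0, "jaw": 5}, {"delta_pos": [0, 0, 137], "twist": 0, "jaw": 5}, {"delta_pos": [0, 0, 137], "twist": 0, "jaw": 5}]'

```text
time_s: 9.38
tcp_pos: [613.5, 132.9, 63.2]
orientation: [180.0, -0.0, 95.7]
force: [-0.4, 1.7, 3.3]
finger_gap: 0.176
```

>>> apply_moves --plan '[{"delta_pos": [0, 0, -5], "twist": 0, "jaw": 5}, {"delta_pos": [0, 0, -12], "twist": 0, "jaw": 5}, {"delta_pos": [0, 0, -20], "twist": 0, "jaw": 5}, {"delta_pos": [0, 0, -28], "twist": 0, "jaw": 5}, {"delta_pos": [0, 0, -35], "twist": 0, "jaw": 5}, {"delta_pos": [0, 0, -40], "twist": 0, "jaw": 5}, {"delta_pos": [0, 0, -40], "twist": 0, "jaw": 5}, {"delta_pos": [0, 0, -40], "twist": 0, "jaw": 5}, {"delta_pos": [0, 0, -40], "twist": 0, "jaw": 5}, {"delta_pos": [0, 0, -40], "twist": 0, "jaw": 5}, {"delta_pos": [0, 0, -40], "twist": 0, "jaw": 5}, {"delta_pos": [0, 0, -40], "twist": 0, "jaw": 5}]'

```text
time_s: 10.38
tcp_pos: [613.3, 132.7, 102.7]
orientation: [-180.0, -0.0, 95.7]
force: [-0.1, -0.4, -2.0]
finger_gap: 0.171
```

```bash
python3 look.py s_m
```

```text
10.5833 [613.4 132.8 102.9] 0.1734048293142149
[[-0.63  0.   -2.37]
 [-0.27  0.04 -1.75]
 [ 0.55  0.62 -0.76]
 [ 0.49 -0.41 -2.59]]
mean [ 0.03  0.06 -1.87]
```

View pics/s_m.png

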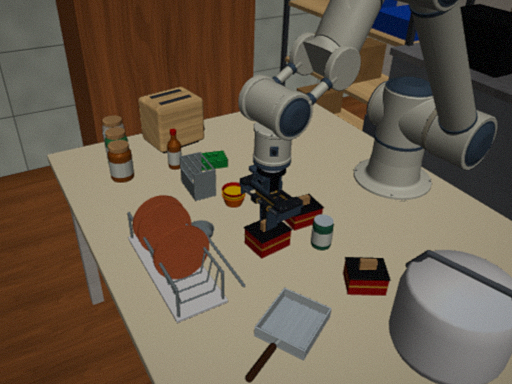

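>>> apply_moves --plan '[{"delta_pos": [0, 0, 10], "twist": 0, "jaw": 5}, {"delta_pos": [0, 0, 20], "twist": 0, "jaw": 5}, {"delta_pos": [0, 0, 28], "twist": 0, "jaw": 5}, {"delta_pos": [0, 0, 34], "twist": 0, "jaw": 5}, {"delta_pos": [0, 0, 38], "twist": 0, "jaw": 5}, {"delta_pos": [0, 0, 40], "twist": 0, "jaw": 5}, {"delta_pos": [0, 0, 40], "twist": 0, "jaw": 5}, {"delta_pos": [0, 0, 40], "twist": 0, "jaw": 5}, {"delta_pos": [0, 0, 40], "twist": 0, "jaw": 50}, {"delta_pos": [0, 0, 40], "twist": 0, "jaw": 50}, {"delta_pos": [0, 0, 40], "twist": 0, "jaw": 50}, {"delta_pos": [0, 0, 40], "twist": 0, "jaw": 50}, {"delta_pos": [0, 0, 40], "twist": 0, "jaw": 50}, {"delta_pos": [0, 0, 40], "twist": 0, "jaw": 50}, {"delta_pos": [0, 0, 10], "twist": 0, "jaw": 50}, {"delta_pos": [0, 0, -30], "twist": 0, "jaw": 50}, {"delta_pos": [0, 0, -70], "twist": 0, "jaw": 50}, {"delta_pos": [0, 0, -97], "twist": 0, "jaw": 50}]'

```text
time_s: 12.08
tcp_pos: [614.1, 132.9, 203.7]
orientation: [179.8, -0.0, 95.7]
force: [1.3, -0.5, 0.8]
finger_gap: 0.548
```

```bash
python3 -c "
from h import *
print(delta(613.4,132.8,200,95.7,429.6,41.8,200,87))"
```

```text
([-72.3, -191.9, 0], 0.1518)
```

>>> apply_moves --plan '[{"delta_pos": [-72.3, -191.9, 0], "twist": 0.152, "jaw": 50}, {"delta_pos": [-72.3, -191.9, 0], "twist": 0.152, "jaw": 50}, {"delta_pos": [-72.3, -191.9, 0], "twist": 0.152, "jaw": 50}, {"delta_pos": [-72.3, -191.9, 0], "twist": 0.152, "jaw": 50}, {"delta_pos": [-72.3, -191.9, 0], "twist": 0.152, "jaw": 50}, {"delta_pos": [-72.3, -191.9, 0], "twist": 0.152, "jaw": 50}, {"delta_pos": [-72.3, -191.9, 0], "twist": 0.152, "jaw": 50}, {"delta_pos": [-72.3, -191.9, 0], "twist": 0.152, "jaw": 50}, {"delta_pos": [-72.3, -191.9, 0], "twist": 0.152, "jaw": 50}]'

```text
time_s: 12.83
tcp_pos: [430.8, 42.0, 200.2]
orientation: [179.9, -0.0, 87.0]
force: [-0.2, 0.6, 0.6]
finger_gap: 0.548
```

```bash
python3 look.py w3 wrist
```

```text
13.0333 [430.2  42.1 199.9] 0.551120367619089
[[-0.13  1.03  0.39]
 [-0.16  0.16 -0.08]
 [ 0.07 -0.73 -0.53]
 [-0.49 -0.58 -0.38]]
mean [-0.18 -0.03 -0.15]
```

View pics/w3.png

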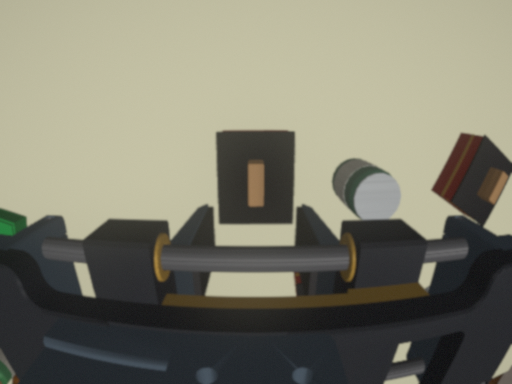

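Right box's bar at (256,184), centred and square between the fingers. The tin at (366,190) is clear of the fingers, and the body stays above it. Descend, grip and lift.

>>> apply_moves --plan '[{"delta_pos": [0, 0, 40], "twist": 0, "jaw": 50}, {"delta_pos": [0, 0, 80], "twist": 0, "jaw": 50}, {"delta_pos": [0, 0, 105], "twist": 0, "jaw": 50}, {"delta_pos": [0, 0, 120], "twist": 0, "jaw": 50}, {"delta_pos": [0, 0, 130], "twist": 0, "jaw": 50}, {"delta_pos": [0, 0, 137], "twist": 0, "jaw": 50}, {"delta_pos": [0, 0, 137], "twist": 0, "jaw": 50}, {"delta_pos": [0, 0, 137], "twist": 0, "jaw": 50}, {"delta_pos": [0, 0, 137], "twist": 0, "jaw": 5}, {"delta_pos": [0, 0, 137], "twist": 0, "jaw": 5}, {"delta_pos": [0, 0, 137], "twist": 0, "jaw": 5}, {"delta_pos": [0, 0, 137], "twist": 0, "jaw": 5}, {"delta_pos": [0, 0, 137], "twist": 0, "jaw": 5}, {"delta_pos": [0, 0, 137], "twist": 0, "jaw": 5}, {"delta_pos": [0, 0, 137], "twist": 0, "jaw": 5}, {"delta_pos": [0, 0, 137], "twist": 0, "jaw": 5}]' --squeeze 40

```text
time_s: 14.37
tcp_pos: [429.5, 41.9, 63.0]
orientation: [-180.0, -0.0, 87.0]
force: [-0.7, 1.7, 0.0]
finger_gap: 0.171
```

>>> apply_moves --plan '[{"delta_pos": [0, 0, -5], "twist": 0, "jaw": 5}, {"delta_pos": [0, 0, -12], "twist": 0, "jaw": 5}, {"delta_pos": [0, 0, -20], "twist": 0, "jaw": 5}, {"delta_pos": [0, 0, -28], "twist": 0, "jaw": 5}, {"delta_pos": [0, 0, -35], "twist": 0, "jaw": 5}, {"delta_pos": [0, 0, -40], "twist": 0, "jaw": 5}, {"delta_pos": [0, 0, -40], "twist": 0, "jaw": 5}, {"delta_pos": [0, 0, -40], "twist": 0, "jaw": 5}, {"delta_pos": [0, 0, -40], "twist": 0, "jaw": 5}, {"delta_pos": [0, 0, -40], "twist": 0, "jaw": 5}, {"delta_pos": [0, 0, -40], "twist": 0, "jaw": 5}, {"delta_pos": [0, 0, -40], "twist": 0, "jaw": 5}]'

```text
time_s: 15.37
tcp_pos: [429.5, 41.8, 102.8]
orientation: [-180.0, 0.0, 87.0]
force: [-0.4, 0.1, -4.9]
finger_gap: 0.172
```

```bash
python3 look.py s_r
```

```text
15.5667 [429.5  41.8 102.9] 0.17672176119142213
[[ 0.11 -0.13 -4.96]
 [ 0.33 -0.79 -4.14]
 [-0.36  0.81 -4.82]
 [ 0.79  0.24 -5.27]]
mean [ 0.22  0.03 -4.8 ]
```

View pics/s_r.png

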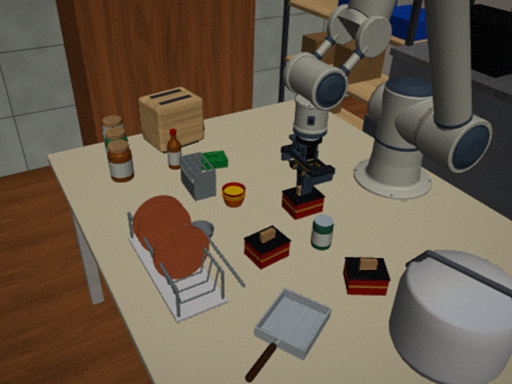

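```bash
python3 -c "
from h import *
print(delta(429.6,41.8,103,87,521,-261.5,160,86.5))
from h import *
im,d,K,P=load('top0.npz'); w=pts(d,K,P)
for c,n in (((288,197),'cups'),((373,213),'mould')):
  u,v=c;s=w[v-25:v+25,u-25:u+25].reshape(-1,3)
  s=s[(s[:,2]>35)&(s[:,2]<62)&(s[:,0]<600)];a=np.radians(-3.5);q=s[:,:2]-[621,-267.6]
  x=q@[np.cos(a),np.sin(a)];y=q@[-np.sin(a),np.cos(a)];print(n,x.min(),x.max(),y.min(),y.max())
"
```

```text
([-298.1, 107.1, -57], 0.0087)
cups -95.26747632044693 -27.76301821877741 87.72599750028067 164.0378361613216
mould -144.45648035916014 -19.60205479640361 -167.02305865445476 -60.20578741064492
```

>>> apply_moves --plan '[{"delta_pos": [0, 0, -30], "twist": 0, "jaw": 5}, {"delta_pos": [-10, 4, -57], "twist": 0.009, "jaw": 5}, {"delta_pos": [-35, 13, -57], "twist": 0.009, "jaw": 5}, {"delta_pos": [-65, 24, -57], "twist": 0.009, "jaw": 5}, {"delta_pos": [-95, 35, -57], "twist": 0.009, "jaw": 5}, {"delta_pos": [-125, 46, -57], "twist": 0.009, "jaw": 5}, {"delta_pos": [-155, 57, -57], "twist": 0.009, "jaw": 5}, {"delta_pos": [-185, 68, -57], "twist": 0.009, "jaw": 5}, {"delta_pos": [-215, 78, -57], "twist": 0.009, "jaw": 5}, {"delta_pos": [-245, 89, -57], "twist": 0.009, "jaw": 5}, {"delta_pos": [-270, 98, -57], "twist": 0.009, "jaw": 5}, {"delta_pos": [-287, 104, -57], "twist": 0.009, "jaw": 5}, {"delta_pos": [-298, 107, -57], "twist": 0.009, "jaw": 5}, {"delta_pos": [-298, 107, -57], "twist": 0.009, "jaw": 5}, {"delta_pos": [-298, 107, -57], "twist": 0.009, "jaw": 5}, {"delta_pos": [-298, 107, -57], "twist": 0.009, "jaw": 5}]'

```text
time_s: 16.9
tcp_pos: [520.2, -260.3, 159.8]
orientation: [-180.0, -0.0, 86.5]
force: [0.6, 0.8, -4.4]
finger_gap: 0.175
```

```bash
python3 look.py t4 top; python3 -c "
from cell import vision
import cv2
im,d=vision.capture('wrist');cv2.imwrite('pics/w4.png',im[:,:,::-1])
im,d=vision.capture('scene');cv2.imwrite('pics/s4.png',cv2.resize(im[90:260,150:400],None,fx=3.2,fy=3.2)[:,:,::-1])"
```

```text
17.1 [ 520.6 -260.6  160.1] 0.1691376967505156
[[-0.23  0.68 -3.96]
 [-0.02  0.65 -5.32]
 [ 0.43  0.95 -5.97]
 [ 0.    0.7  -4.58]]
mean [ 0.05  0.75 -4.96]
```

View pics/t4.png

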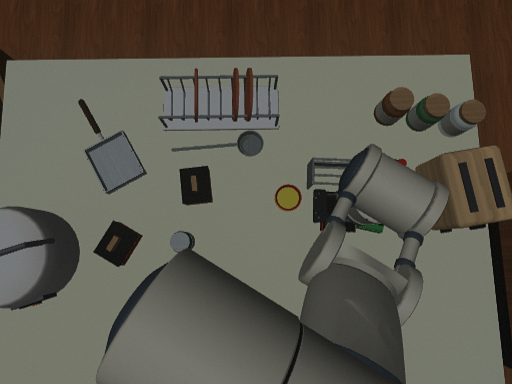

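View pics/w4.png

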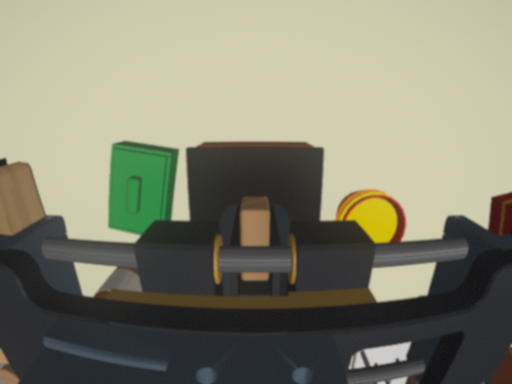

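View pics/s4.png

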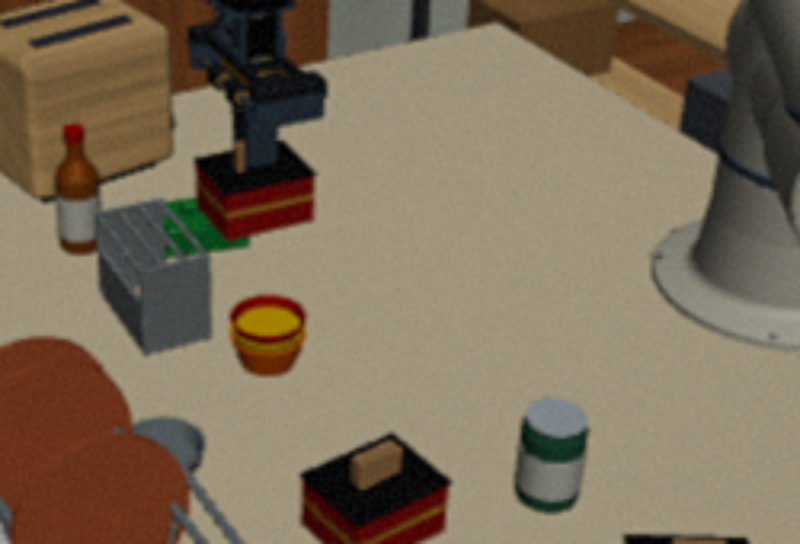

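>>> apply_moves --plan '[{"delta_pos": [0, 0, 20], "twist": 0, "jaw": 5}, {"delta_pos": [0, 0, 45], "twist": 0, "jaw": 5}, {"delta_pos": [0, 0, 65], "twist": 0, "jaw": 5}, {"delta_pos": [0, 0, 80], "twist": 0, "jaw": 5}, {"delta_pos": [0, 0, 90], "twist": 0, "jaw": 5}, {"delta_pos": [0, 0, 95], "twist": 0, "jaw": 5}, {"delta_pos": [0, 0, 97], "twist": 0, "jaw": 5}, {"delta_pos": [0, 0, 97], "twist": 0, "jaw": 5}, {"delta_pos": [0, 0, 97], "twist": 0, "jaw": 5}, {"delta_pos": [0, 0, 97], "twist": 0, "jaw": 40}, {"delta_pos": [0, 0, 97], "twist": 0, "jaw": 40}, {"delta_pos": [0, 0, 97], "twist": 0, "jaw": 40}, {"delta_pos": [0, 0, 97], "twist": 0, "jaw": 40}, {"delta_pos": [0, 0, 97], "twist": 0, "jaw": 40}, {"delta_pos": [0, 0, 97], "twist": 0, "jaw": 40}, {"delta_pos": [0, 0, 60], "twist": 0, "jaw": 40}, {"delta_pos": [0, 0, 25], "twist": 0, "jaw": 40}, {"delta_pos": [0, 0, 0], "twist": 0, "jaw": 40}, {"delta_pos": [0, 0, 0], "twist": 0, "jaw": 40}]'

```text
time_s: 18.78
tcp_pos: [522.9, -262.7, 165.1]
orientation: [179.6, 0.2, 86.5]
force: [0.8, -0.4, 0.7]
finger_gap: 0.439
```

```bash
python3 -c "
from h import *
a=np.radians(-3.5);e=np.array([np.cos(a),np.sin(a)])
p=np.array([621,-267.6])-180*e;print(p,delta(521,-261.5,160,86.5,*p,160,86.5))"
```

```text
[ 441.33573628 -256.61126288] ([0.0, -79.8, 0], -0.0)
```

>>> apply_moves --plan '[{"delta_pos": [0, -30, 0], "twist": 0, "jaw": 40}, {"delta_pos": [0, -60, 0], "twist": 0, "jaw": 40}, {"delta_pos": [0, -80, 0], "twist": 0, "jaw": 40}, {"delta_pos": [0, -84, 0], "twist": 0, "jaw": 40}, {"delta_pos": [0, -84, 0], "twist": 0, "jaw": 40}, {"delta_pos": [0, -84, 0], "twist": 0, "jaw": 40}]'

```text
time_s: 19.28
tcp_pos: [437.5, -256.6, 160.1]
orientation: [180.0, 0.0, 86.4]
force: [0.2, -0.0, 0.3]
finger_gap: 0.441
```

```bash
python3 look.py t5 top
python3 - <<'E'
from cell import vision
import cv2
im,d=vision.capture('scene');cv2.imwrite('pics/s5.png',cv2.resize(im[90:260,150:400],None,fx=3.2,fy=3.2)[:,:,::-1])
from h import *
im,d,K,P=load('t5.npz')
cv2.imwrite('pics/t5c.png',cv2.resize(im[140:290,260:420],None,fx=4,fy=4,interpolation=2)[:,:,::-1])
E
```

```text
19.4833 [ 437.7 -256.3  159.9] 0.4415129619746085
[[-0.12  0.09  0.36]
 [-0.14  0.09 -1.21]
 [ 0.77  0.58 -0.59]
 [ 0.3  -0.35  0.22]]
mean [ 0.2   0.1  -0.31]
```

View pics/t5c.png

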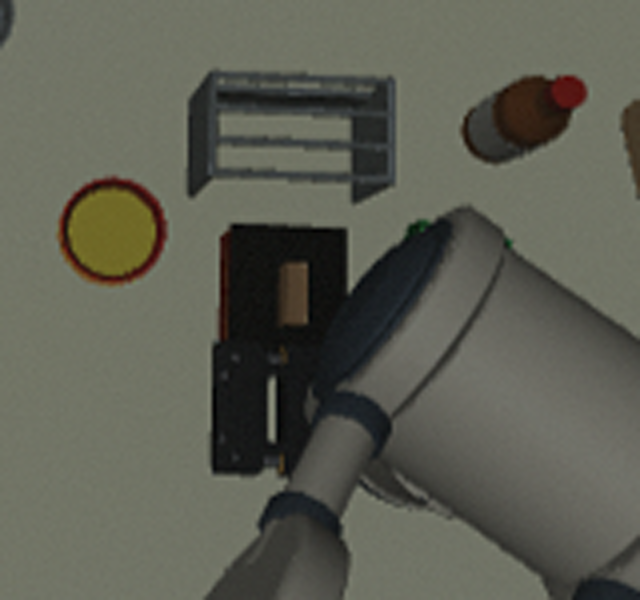

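View pics/s5.png

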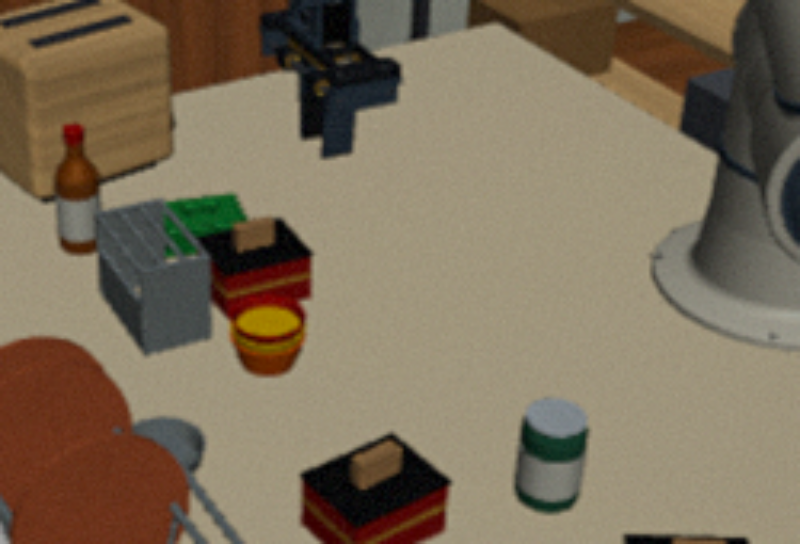

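Run:
```python
from h import *
im,d,K,P=load('t5.npz'); w=pts(d,K,P)
s=w[203:224,326:340].reshape(-1,3);b=s[(s[:,2]>78)&(s[:,2]<92)]
print(b.mean(0),cv2.minAreaRect(b[:,:2].astype(np.float32)))
a=np.radians(-3.5);q=b.mean(0)[:2]-[621,-267.6];print(q@[np.cos(a),np.sin(a)],q@[-np.sin(a),np.cos(a)])
```

```text
[ 520.356295   -262.19039846   85.22887037] ((520.5718994140625, -262.14532470703125), (15.29592227935791, 42.638023376464844), 87.57447052001953)
-100.78623248011257 -0.7446396575455276
```

>>> apply_moves --plan '[{"delta_pos": [0, 0, 40], "twist": 0, "jaw": 40}, {"delta_pos": [0, 0, 80], "twist": 0, "jaw": 40}, {"delta_pos": [0, 0, 105], "twist": 0, "jaw": 40}, {"delta_pos": [0, 0, 118], "twist": 0, "jaw": 40}, {"delta_pos": [0, 0, 125], "twist": 0, "jaw": 40}, {"delta_pos": [0, 0, 125], "twist": 0, "jaw": 40}, {"delta_pos": [0, 0, 125], "twist": 0, "jaw": 40}]'

```text
time_s: 20.12
tcp_pos: [437.3, -256.4, 35.3]
orientation: [180.0, 0.0, 86.5]
force: [-0.2, 0.4, -0.6]
finger_gap: 0.438
```

>>> apply_moves --plan '[{"delta_pos": [0, 4, 0], "twist": 0, "jaw": 40}, {"delta_pos": [0, 8, 0], "twist": 0, "jaw": 40}, {"delta_pos": [0, 11, 0], "twist": 0, "jaw": 40}, {"delta_pos": [0, 14, 0], "twist": 0, "jaw": 40}, {"delta_pos": [0, 17, 0], "twist": 0, "jaw": 40}, {"delta_pos": [0, 20, 0], "twist": 0, "jaw": 40}, {"delta_pos": [0, 24, 0], "twist": 0, "jaw": 40}, {"delta_pos": [0, 28, 0], "twist": 0, "jaw": 40}, {"delta_pos": [0, 32, 0], "twist": 0, "jaw": 40}, {"delta_pos": [0, 36, 0], "twist": 0, "jaw": 40}, {"delta_pos": [0, 40, 0], "twist": 0, "jaw": 40}, {"delta_pos": [0, 44, 0], "twist": 0, "jaw": 40}, {"delta_pos": [0, 48, 0], "twist": 0, "jaw": 40}, {"delta_pos": [0, 52, 0], "twist": 0, "jaw": 40}, {"delta_pos": [0, 55, 0], "twist": 0, "jaw": 40}, {"delta_pos": [0, 58, 0], "twist": 0, "jaw": 40}, {"delta_pos": [0, 60, 0], "twist": 0, "jaw": 40}, {"delta_pos": [0, 60, 0], "twist": 0, "jaw": 40}]'

```text
time_s: 21.62
tcp_pos: [497.2, -259.9, 35.0]
orientation: [180.0, -0.0, 86.5]
force: [-0.3, 0.6, -0.3]
finger_gap: 0.435
```

```bash
python3 look.py t6 top
python3 - <<'E'
from cell import vision
import cv2
im,d=vision.capture('scene');cv2.imwrite('pics/s6.png',cv2.resize(im[90:260,150:400],None,fx=3.2,fy=3.2)[:,:,::-1])
from h import *
im,d,K,P=load('t6.npz')
cv2.imwrite('pics/t6c.png',cv2.resize(im[140:290,260:420],None,fx=4,fy=4,interpolation=2)[:,:,::-1])
E
```

```text
21.8167 [ 497.  -260.1   35. ] 0.43732708041207746
[[ 0.68 -0.12 -0.71]
 [ 0.02  0.18 -0.4 ]
 [ 0.56 -0.64  0.02]
 [-0.07 -0.08  0.57]]
mean [ 0.3  -0.17 -0.13]
```

View pics/t6c.png

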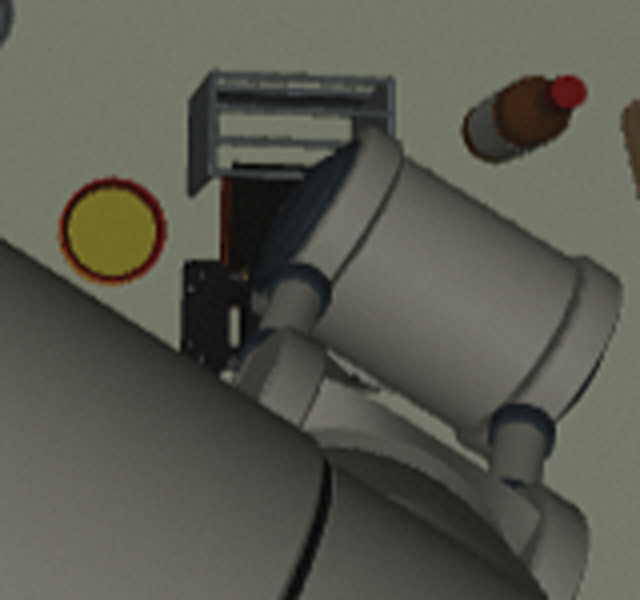

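View pics/s6.png

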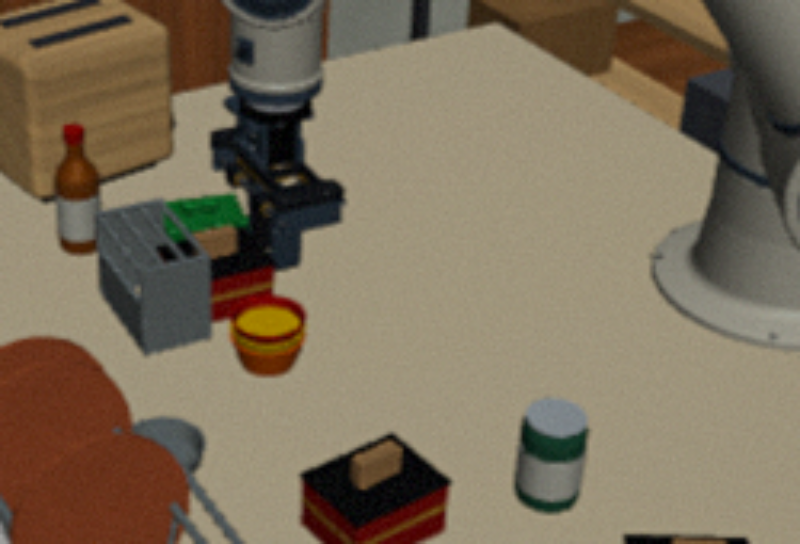

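>>> apply_moves --plan '[{"delta_pos": [0, 3, 0], "twist": 0, "jaw": 40}, {"delta_pos": [0, 6, 0], "twist": 0, "jaw": 40}, {"delta_pos": [0, 9, 0], "twist": 0, "jaw": 40}, {"delta_pos": [0, 12, 0], "twist": 0, "jaw": 40}, {"delta_pos": [0, 15, 0], "twist": 0, "jaw": 40}, {"delta_pos": [0, 18, 0], "twist": 0, "jaw": 40}, {"delta_pos": [0, 21, 0], "twist": 0, "jaw": 40}, {"delta_pos": [0, 24, 0], "twist": 0, "jaw": 40}, {"delta_pos": [0, 27, 0], "twist": 0, "jaw": 40}, {"delta_pos": [0, 30, 0], "twist": 0, "jaw": 40}, {"delta_pos": [0, 33, 0], "twist": 0, "jaw": 40}, {"delta_pos": [0, 36, 0], "twist": 0, "jaw": 40}, {"delta_pos": [0, 39, 0], "twist": 0, "jaw": 40}, {"delta_pos": [0, 42, 0], "twist": 0, "jaw": 40}, {"delta_pos": [0, 44, 0], "twist": 0, "jaw": 40}, {"delta_pos": [0, 46, 0], "twist": 0, "jaw": 40}, {"delta_pos": [0, 47, 0], "twist": 0, "jaw": 40}]'

```text
time_s: 23.28
tcp_pos: [544.0, -262.8, 35.0]
orientation: [180.0, 0.0, 86.5]
force: [-4.1, 0.8, 2.0]
finger_gap: 0.437
```

>>> apply_moves --plan '[{"delta_pos": [0, 1, 0], "twist": 0, "jaw": 40}, {"delta_pos": [0, 2, 0], "twist": 0, "jaw": 40}, {"delta_pos": [0, 3, 0], "twist": 0, "jaw": 40}]'

```text
time_s: 23.53
tcp_pos: [546.7, -263.0, 35.0]
orientation: [-180.0, -0.0, 86.5]
force: [-3.9, 0.2, 1.3]
finger_gap: 0.436
```

>>> apply_moves --plan '[{"delta_pos": [0, 1, 0], "twist": 0, "jaw": 40}, {"delta_pos": [0, 2, 0], "twist": 0, "jaw": 40}, {"delta_pos": [0, 3, 0], "twist": 0, "jaw": 40}]'

```text
time_s: 23.78
tcp_pos: [549.2, -263.1, 34.9]
orientation: [-179.9, -0.0, 86.5]
force: [-12.4, -1.2, 6.7]
finger_gap: 0.436
```

>>> apply_moves --plan '[{"delta_pos": [0, 0.5, 0], "twist": 0, "jaw": 40}, {"delta_pos": [0, 1, 0], "twist": 0, "jaw": 40}]'

```text
time_s: 23.95
tcp_pos: [549.2, -263.1, 34.9]
orientation: [-179.8, -0.0, 86.5]
force: [-15.8, -2.1, 9.9]
finger_gap: 0.437
```

```bash
python3 look.py t7 top
python3 - <<'E'
from cell import vision
import cv2
im,d=vision.capture('scene');cv2.imwrite('pics/s7.png',cv2.resize(im[130:220,170:270],None,fx=6,fy=6,interpolation=2)[:,:,::-1])
E
```

```text
24.15 [ 549.2 -263.1   34.9] 0.4334674245205834
[[-14.63  -1.48   8.93]
 [-14.45  -1.97   8.32]
 [-14.06  -1.02   8.01]
 [-13.83  -2.24   8.46]]
mean [-14.24  -1.67   8.43]
```

View pics/s7.png

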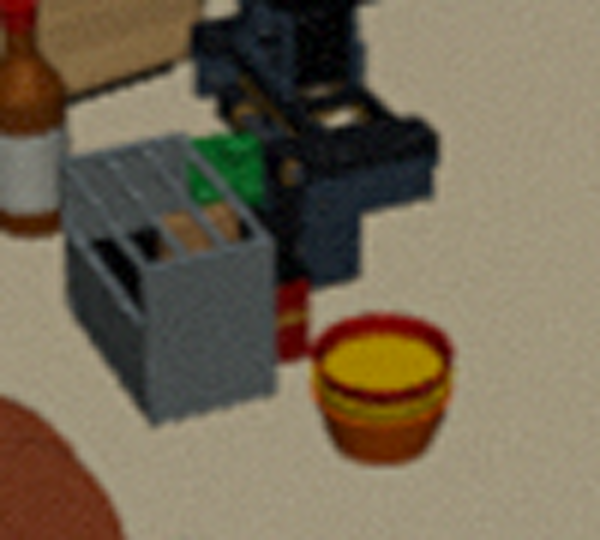

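>>> apply_moves --plan '[{"delta_pos": [0, -2, 0], "twist": 0, "jaw": 40}, {"delta_pos": [0, -6, 0], "twist": 0, "jaw": 40}, {"delta_pos": [0, -20, 0], "twist": 0, "jaw": 40}, {"delta_pos": [0, -50, 0], "twist": 0, "jaw": 40}, {"delta_pos": [0, -90, 0], "twist": 0, "jaw": 40}, {"delta_pos": [0, -100, -30], "twist": 0, "jaw": 40}, {"delta_pos": [0, -100, -70], "twist": 0, "jaw": 40}, {"delta_pos": [0, -100, -110], "twist": 0, "jaw": 40}, {"delta_pos": [0, -100, -150], "twist": 0, "jaw": 40}, {"delta_pos": [60, -120, -180], "twist": 0, "jaw": 40}, {"delta_pos": [100, -120, -180], "twist": 0, "jaw": 40}, {"delta_pos": [140, -120, -180], "twist": 0, "jaw": 40}, {"delta_pos": [180, -120, -180], "twist": 0, "jaw": 40}, {"delta_pos": [220, -120, -180], "twist": 0, "jaw": 40}, {"delta_pos": [260, -120, -180], "twist": 0, "jaw": 40}, {"delta_pos": [300, -120, -180], "twist": 0, "jaw": 40}, {"delta_pos": [300, -120, -180], "twist": 0, "jaw": 40}, {"delta_pos": [300, -120, -180], "twist": 0, "jaw": 40}]'

```text
time_s: 25.7
tcp_pos: [449.6, 46.9, 215.2]
orientation: [179.9, -0.1, 86.7]
force: [-0.4, -0.4, -0.4]
finger_gap: 0.438
```

```bash
python3 look.py t8 top
python3 - <<'E'
from cell import vision
import cv2
im,d=vision.capture('scene');cv2.imwrite('pics/s8.png',im[:,:,::-1]);cv2.imwrite('pics/s8c.png',cv2.resize(im[130:220,170:270],None,fx=6,fy=6,interpolation=2)[:,:,::-1])
from h import *
im,d,K,P=load('t8.npz');w=pts(d,K,P)
cv2.imwrite('pics/t8c.png',cv2.resize(im[140:290,260:420],None,fx=4,fy=4,interpolation=2)[:,:,::-1])
a=np.radians(-3.5);s=w[150:225,300:365].reshape(-1,3)
q=s[:,:2]-[621,-267.6];x=q@[np.cos(a),np.sin(a)];y=q@[-np.sin(a),np.cos(a)];z=s[:,2]
m=(abs(y)<55)&(z>52)&(z<63);print('lid x',np.percentile(x[m],[0,1,99,100]),'y',np.percentile(y[m&(x<-25)],[0,2,98,100]),'z',np.median(z[m]))
m=(abs(y)<25)&(z>76)&(z<92);print('bar x',np.percentile(x[m],[0,2,98,100]),y[m].mean())
for lo in range(-60,70,6):
  k=(x>=lo)&(x<lo+6)&(abs(y)<40);print(lo,k.sum(),np.round(np.percentile(z[k],[5,25,50,75,95]),0))
for c,n in (((118,242),'L'),((195,185),'M')):
  u,v=c;s=w[v-32:v+32,u-32:u+32].reshape(-1,3);b=s[(s[:,2]>78)&(s[:,2]<92)];print(n,b.mean(0))
E
```

```text
25.9 [449.6  42.9 215.1] 0.4394407246423208
[[ 0.37 -0.89 -0.2 ]
 [-0.14 -1.01 -0.13]
 [-0.63  0.47 -0.45]
 [ 0.19  0.25  0.1 ]]
mean [-0.05 -0.3  -0.17]
lid x [-55.38388301 -54.60459828  54.245913    55.55592273] y [-43.25352314 -42.1390593   38.87625668  39.86298916] z 57.779895519290676
bar x [-25.43644428 -25.22401529  18.35443092  18.72636004] 0.24397169437315755
-60 63 [-3. -2.  1. 28. 59.]
-54 113 [-1. 16. 51. 57. 60.]
-48 63 [25. 56. 57. 59. 60.]
-42 62 [25. 56. 57. 59. 61.]
-36 65 [24. 56. 58. 59. 61.]
-30 68 [38. 56. 58. 60. 83.]
-24 97 [ 36.  58.  63. 100. 103.]
-18 57 [ 19.  57.  60. 100. 103.]
-12 30 [ 8. 56. 60. 87. 89.]
-6 57 [54. 56. 58. 62. 86.]
0 109 [ 55.  58.  85. 101. 103.]
6 54 [ 16.  57.  59.  99. 102.]
12 28 [ 7. 57. 73. 84. 88.]
18 50 [54. 56. 58. 60. 74.]
24 106 [ 55.  58.  61. 101. 104.]
30 59 [ 27.  56.  57.  61. 102.]
36 16 [-2. 15. 57. 59. 60.]
42 56 [53. 56. 57. 59. 61.]
48 111 [ 56.  59.  63. 101. 104.]
54 17 [ 56.  58.  61.  99. 101.]Traceback (most recent call last):
  File "<stdin>", line 12, in <module>
    return _quantile_unchecked(
        a, q, axis, out, overwrite_input, method, keepdims, weights)
    return _ureduce(a,
                    func=_quantile_ureduce_func,
    ...<5 lines>...
                    overwrite_input=overwrite_input,
                    method=method)
    r = func(a, **kwargs)
    result = _quantile(arr,
                       quantiles=q,
    ...<2 lines>...
                       out=out,
                       weights=wgt)
    slices_having_nans = np.isnan(arr[-1, ...])
                                  ~~~^^^^^^^^^
IndexError: index -1 is out of bounds for axis 0 with size 0
```

View pics/t8c.png

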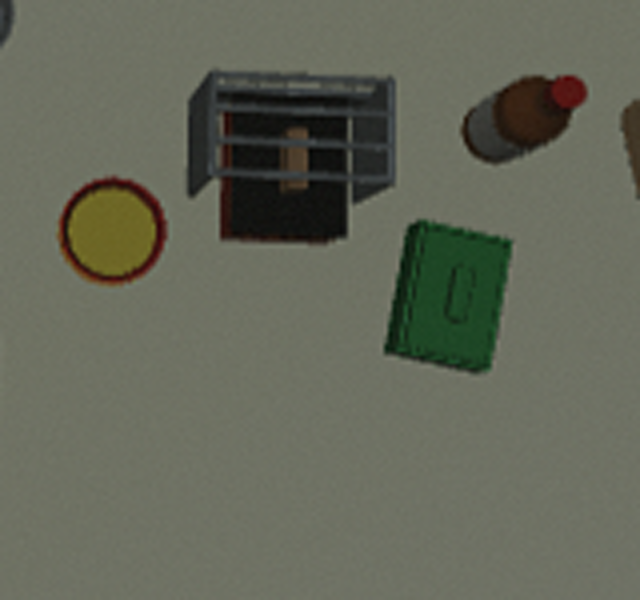

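View pics/s8c.png

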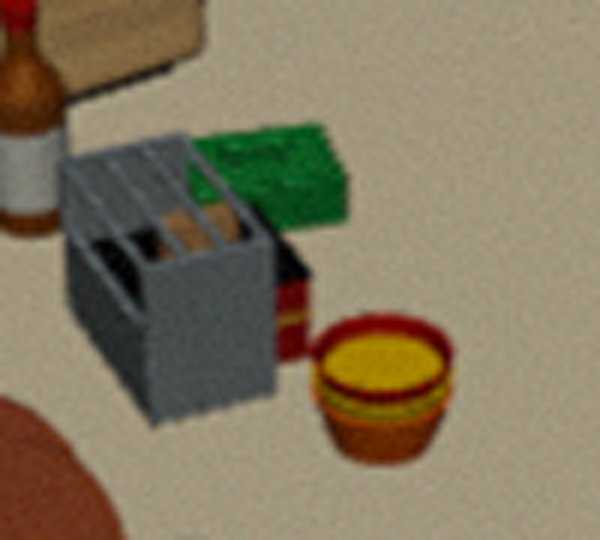

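Run:
```python
from h import *
i0,d0,_,_=load('top0.npz');im,d,K,P=load('t8.npz');w=pts(d,K,P);w0=pts(d0,K,P)
for W in (w0,w):
 for c,n in (((118,242),'L'),((195,185),'M')):
  u,v=c;s=W[v-32:v+32,u-32:u+32].reshape(-1,3);b=s[(s[:,2]>78)&(s[:,2]<92)];l=s[(s[:,2]>50)&(s[:,2]<66)];print(n,len(b),b.mean(0).round(1),np.median(l[:,2]))
cv2.imwrite('pics/t8.png',im[:,:,::-1])
```

```text
L 103 [449.6 357.2  84.9] 57.69190264317808
M 90 [613.3 132.8  85.1] 57.4307371397731
L 102 [447.8 355.1  85.1] 57.456833882115234
M 88 [613.5 130.7  85. ] 57.64032632922567
```

View pics/t8.png

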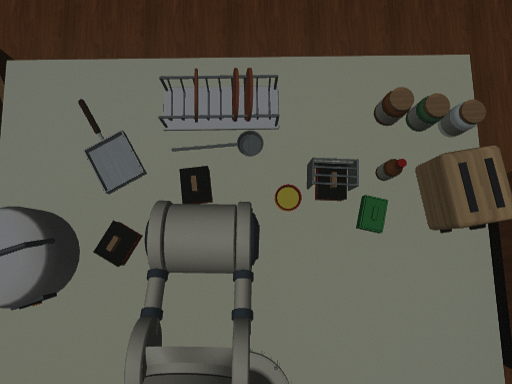

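View pics/s8.png

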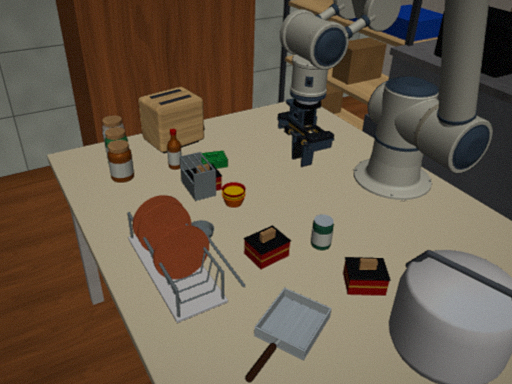

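The heavy box is home, with its bar at (334,180) in the top view. The light boxes are within 3 mm of their starts, the other kitchen things look unmoved, and the arm is clear. Handing in.

```bash
python3 -c "
from cell import env
print(env.finish_job())"
```

```text
the job is handed in; nothing more can be done
None
```

I lifted the boxes left, middle, right; they pulled about 1.5 N, 1.9 N and 4.8 N, so the right one is the heavy box. I put the two light boxes back, set the heavy one down in the lane, and pushed it into the bay until the force rose to about 16 N and it stopped moving. I then drew the arm clear and handed the job in at about 26 s.

**Heavy box:** the top camera put its centre at bay x of about -2.5 to -3.5 mm and y of about 0. It sits square and level, with the lid at 58 mm. It stopped about 2 to 4 mm before the point I had calculated. That fits the lid rim meeting the back plate plus the 2 mm calibration error, and is well inside the 15 mm allowed.

**Light boxes:** both stand upright within 3 mm of where they started.

**Other kitchen things:** they look unmoved in the final pictures. I judged this by eye and did not measure each one. The tea tin was hidden by the arm in the last top view but shows standing in the scene view.

**Failed check:** one script stopped on an error before printing the light boxes' positions. I reran that part on the same picture, and the figures above come from the rerun.

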